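Hold a handle scale tight against the bolster

TASK

A chef's knife is clamped in the fitting jig with its bare tang sticking out: pick up the dark red-brown handle scale from the bench, lay it flat on the tang, square end towards the bolster and overhanging the tang evenly on both sides, and slide it up until it butts tight against the bolster. Hold it by its rear half, so that I have room to put my clamp on the front, and keep it down on the tang and pushed against the bolster with a steady 10 newtons or so for a few seconds; never ram it. Finish while still holding and pushing it like that, and leave the other things on the bench where they are.

Things in the scene. Friction and masses are not known exactly. Their poses are not given: they have to be found in the camera images.
- scale_red: dark red-brown wooden handle scale, a flat slab 120 x 30 x 12 mm, about 45 g, lying flat on the bench beside a pale and a black one of the same size (which lies where varies). One end is square, the other (butt) half round, radius 15 mm; the sides are straight and parallel. Origin: centre of its underside; x runs lengthwise to the square end (60 mm from the origin), z up
- scale_red_front (a point): middle of the lower edge of the red-brown scale's square end, 60 mm along x from its origin
- tang: bare steel tang of the knife, rigidly fixed in the jig: bar 112 x 22 x 4 mm, level, upper face 60 mm above the bench. Origin: mid-width of its upper face where it meets the bolster; x along the knife to the blade's point (the tang is x = -112 to 0 mm), z up. A rest 16 mm wide carries it at x = -75 to -101 mm; beside it all is free down to the jig's base plate (10 mm high, 80 wide)
- bolster: steel bolster, the stop: block 14 long x 26 wide mm, standing 9 mm above the tang's upper face, rigid and fixed. Origin and axes as the tang's: its rear face, which the scale's square end must meet, is at x = 0. The blade lies ahead of it, held by a toggle clamp with a red handle 70 to 120 mm ahead of that face, up to 100 mm above the bench
- scale_pale: bystander: pale wood handle scale, same size, loose; origin as for the red-brown one
- scale_black: bystander: black handle scale, same size, loose; origin as for the red-brown one
- knife_a: bystander: finished knife with black handle, 330 mm long, 24 mm high, lying at the far side on brown paper; origin under the rear face of its bolster, x to its point
- knife_b: bystander: finished knife with brown handle beyond the first; origin likewise
- spring_clamp: bystander: black and orange spring clamp, 160 mm long, lying flat, on the left; origin near its pivot
- glue: bystander: white glue bottle with red cap, 48 mm across, 150 mm high, on the left; origin under its centre
- water: bystander: clear water bottle, 72 mm across, 235 mm high, on the left; origin under its centre
- hammer: bystander: hammer lying on the left
- steel_block: bystander: dark steel bench block 110 x 70 x 45 mm, on the left; origin under its centre
Not all that is in view belongs to the job. Leave any blue or orange look-alike of the scale_red alone.

How it is judged:
By the outcome, as a careful person would: the job done as asked, in the order asked, and still so for the second after the job is handed in, while the arm keeps its last pose, push and grip.
It also fails if it takes over 51 s, if anything falls off the work surface, if the arm or the gripper's body presses on something with over 40 N, if the wrist force passes 120 N, or if a joint passes its speed limit or range.

ROBOT

A 7-joint arm with a two-finger parallel gripper is mounted at the origin on the work surface. World frame = base frame: x ahead of the robot, y to its left, z up, the work surface at z = 0. Lengths are in m, angles in rad, forces in N, time in s.
With the tool pointing down it reaches from about 0.425 to 0.8 m from the base axis. Payload 8.3 kg.
Tool frame: the origin (TCP) lies on the centre line of the jaws, within the pads' length; the fingertips stand 8 mm ahead of it and the grasp point (between the pads) lies 11 mm behind it; z points along the fingers, y is the line along which they close (so a half turn about z gives the same grasp; the last joint's range is limited). The gripper opens to 85 mm and grips with 20 to 120 N. Pads are 22 mm wide; open, the fingers measure 114 mm over their backs; the gripper's body (76 mm by 85 mm) begins 54 mm behind the grasp point. The pads swing forward as they close: fully open they stand 13 mm farther back than shut.
Start: joints at [-1.33, 0.383, 0.016, 1.37, -0.006, 1.388, -0.046], TCP at [0.187, 0.596, 0.239] pointing down, gripper open.
Joint ranges: [-2.95, 2.95], [-0.25, 2.06], [-1.52, 1.56], [0.18, 2.33], [-1.44, 4.58], [0.02, 2.06], [-3.01, 3.01]. Speed limits (rad/s): [2.39, 2.39, 3.01, 3.01, 3.14, 3.14, 3.14].

INTERFACE

Orientations are given as a unit quaternion [w, x, y, z].
In Python, from workcell import * gives the robot as it stands.
- The arm moves only by the tool arm_command, never from a script. Its argument "commands" is text: rows parted by semicolons, each of 7 numbers parted by spaces: the finger opening in mm, from 0 to 85.4, then the shift along the tool's x, y, z in mm, then the turn, a rotation vector about the tool's x, y, z in rad. In form: grip tx ty tz wx wy wz; .... A call has 1 to 12 rows; each row shifts and turns the commanded pose from where the row before left it, along the tool's axes as they then stand; what a row does not reach is not made up. A row lasts 1/12 s, in which the tool goes at most 41.7 mm and 7.16 degrees, less where a joint would pass 70% of its speed; a pose out of reach is approached as far as the arm can. A call is refused whole if a number of a shift passes 41.7 or a number of a turn 0.125, either way. A call with a gripper value outside its range is refused whole. The fingers move at their own pace and stop on an object; "force" is the grip in N (left out, the last holds). Time passes only in rows, so rows that do not move let the fingers close. It gives the time, the measured TCP pose, the force, the opening and the grip force at its end, in the units of the state.
- sense(): the state, without advancing time (a new reading comes with each control period).
- grab_frame(name): name is "side" or "top"; returns a dict with "frame" (480x640x3 uint8, red, green, blue), "camera_matrix" (3x3 intrinsics, pixels), "origin" and "attitude" of the camera in the world. Camera axes: x right, y down, z forward; pixel columns grow to the right and rows downward; lengths in m; the calibration is good to about 2 mm. A picture is of the moment at which its call begins. There is no depth.
- finish_job(): hands the job in; it is judged then, once.
Trained networks look in a picture, given as the dict that the camera call returned (one of the last four; its "shot" number tells which), for a name from the list of things; names that differ only in an ending like _2 or _b are one class to them, and where a whole thing is asked for, a point or a joint stands for the part that bears it (a point fixed in the world has none). Each returns a list of dicts, best first, with "score" (0 to 1); they miss things now and then, are a little off and sometimes report something else, mostly with a low value. They report only what shows in the picture. A call takes as long as a camera call. They do not tell look-alikes from the thing itself.
- spot_in(picture, name): "rect" ([left, top, width, height] in pixels, round what is visible of it).
- cut_out(picture, name): "pixels" (480x640 bool, what is visible of it) and "rect" ([left, top, width, height] in pixels, round what is visible of it).
The state is a dict: "time_s": time; "joints": joint angles; "qd": joint speeds; "effort": joint torques, N m; "tcp_pos": TCP position; "orientation": TCP orientation; "wrist_force": force on the tool from outside, world axes, zero at the start; "wrist_torque": the same for the moment, N m; "gripper_width": finger opening in m; "grasp_force": force on a finger pad.
Only numpy, scipy, OpenCV 4.12 (cv2) and the standard library are available. Lean on these libraries where they do the work, as an engineer would, in place of code of your own. Each camera call takes 0.05 s, during which the arm holds its last target. There are 200 camera calls.

## Working session

There is one attempt and no reset: what is moved stays moved. The work goes in short steps, Python scripts to look and compute and a tool call to move; the robot and the scene stay as the last step left them, time stands still between calls to the robot, and variables do not carry over. Pictures are saved under pics/ and viewed, at most 10 in all, crops included, and the job is handed in when it is done.

Besides the shell and the picture viewer there is one more tool, called by a JSON object that holds its "op" and its "data", one argument or row to a line. arm_command: Moves the arm, as the interface text tells. Its arguments: {"type":"object","properties":{"commands":{"type":"string"},"force":{"type":"number"}},"required":["commands"]}

```bash
mkdir -p pics; ls
python3 - <<'E'
from workcell import *
import cv2,numpy as np
for n in("top","side"):
    p=grab_frame(n); cv2.imwrite(f"pics/{n}0.png",p["frame"][:,:,::-1])
    print(n,p["camera_matrix"],p["origin"],p["attitude"])
    for k in("scale_red","tang","bolster"):
        for d in spot_in(p,k)[:4]: print(k,d["rect"],round(d["score"],2))
print(sense())
E
```

```text
pics
top [[447.80644751   0.         314.68212818]
 [  0.         447.80644751 241.24079513]
 [  0.           0.           1.        ]] [0.35581649 0.06472409 1.18763468] [ 0.06491865 -0.69503551  0.71310681 -0.0647293 ]
scale_red [487.8, 274.7, 35.8, 46.3] 0.94
scale_red [446.9, 314.4, 23.7, 46.5] 0.85
scale_red [421.3, 280.1, 44.2, 15.0] 0.66
tang [236.7, 238.1, 126.3, 25.1] 0.67
tang [369.5, 174.7, 118.8, 20.9] 0.46
side [[538.46856037   0.         321.69946794]
 [  0.         538.46856037 245.75978931]
 [  0.           0.           1.        ]] [0.34087646 1.08545532 1.25581457] [ 0.03954911 -0.10379652  0.92819075 -0.35513952]
scale_red [378.4, 163.7, 30.2, 12.4] 0.64
scale_red [247.6, 348.8, 36.6, 67.5] 0.64
scale_red [402.2, 195.8, 36.1, 10.9] 0.62
scale_red [370.6, 183.3, 20.1, 29.3] 0.57
tang [313.6, 225.2, 31.2, 82.9] 0.89
tang [353.6, 171.8, 12.4, 23.2] 0.49
bolster [329.0, 249.4, 9.2, 9.4] 0.51
{'time_s': 0.4, 'joints': array([-1.32994781,  0.38354594,  0.01641514,  1.37022833, -0.00630076,
        1.3882249 , -0.04652011]), 'qd': array([ 0.00070747, -0.00136771,  0.00060102, -0.00076108, -0.00101866,
        0.00068258,  0.00094359]), 'effort': array([-2.64693408e-03, -6.26557446e+01,  8.40836205e-01, -3.71569347e+01,
        1.64903590e-02,  5.37157321e-03, -3.64927212e-05]), 'tcp_pos': array([0.1868794 , 0.59631958, 0.23913025]), 'orientation': array([-4.51575267e-05,  1.51285617e-01,  9.88490076e-01, -1.74354357e-04]), 'wrist_force': array([-0.33636123, -0.35055788,  0.28189384]), 'wrist_torque': array([-0.0034829 ,  0.00192548, -0.0251405 ]), 'grasp_force': 0.0, 'gripper_width': 0.0858522741770133}
```

View pics/top0.png

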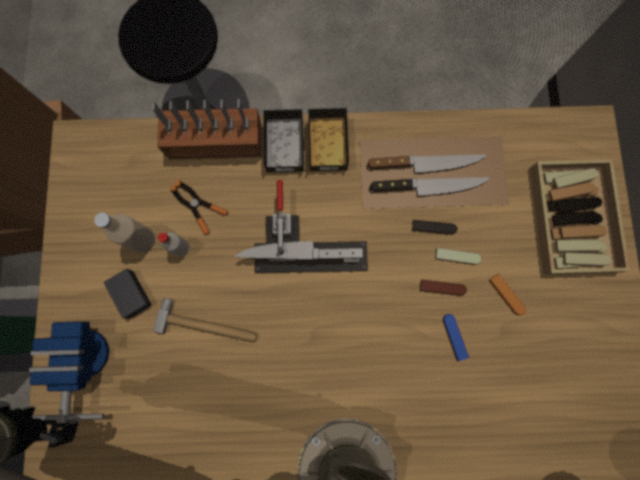

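View pics/side0.png

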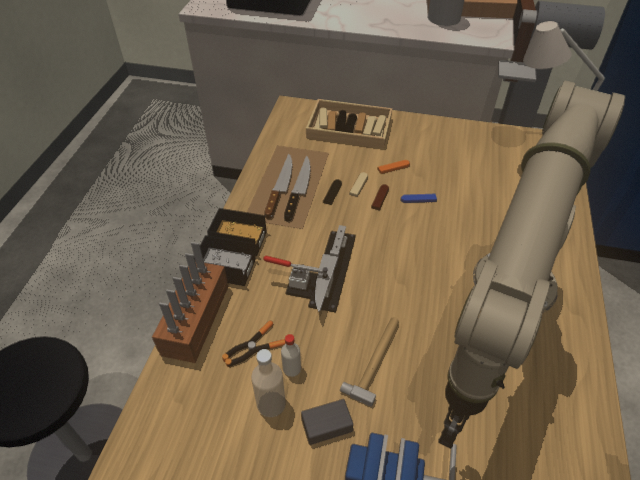

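```bash
cat > h.py <<'E'
from workcell import *
import cv2,numpy as np
from scipy.spatial.transform import Rotation as R
def rot(q): return R.from_quat([q[1],q[2],q[3],q[0]])
def world(p,uv,z):
    uv=np.atleast_2d(np.array(uv,float)); K=p["camera_matrix"]
    d=np.c_[uv,np.ones(len(uv))]@np.linalg.inv(K).T
    d=rot(p["attitude"]).apply(d); o=np.array(p["origin"])
    return o+d*((z-o[2])/d[:,2])[:,None]
def proj(p,X):
    c=rot(p["attitude"]).inv().apply(np.atleast_2d(X)-p["origin"])@p["camera_matrix"].T
    return c[:,:2]/c[:,2:]
def crop(p,x,y,w,h,s):
    return cv2.resize(p["frame"][y:y+h,x:x+w,::-1],None,fx=s,fy=s,interpolation=cv2.INTER_CUBIC)
E
python3 - <<'E'
from h import *
p=grab_frame("top"); q=grab_frame("side")
print(world(p,[350,460],0), proj(p,[sense()["tcp_pos"]]))
for pp,n in((p,"top"),(q,"side")):
  for k,z in(("scale_red",.012),("tang",.06),("bolster",.069)):
    for d in cut_out(pp,k)[:5]:
        m=d["pixels"].astype(np.uint8); v,u=np.nonzero(m)
        if len(u)<10: continue
        pts=world(pp,np.c_[u,v],z)[:,:2]
        r=cv2.minAreaRect((pts*1000).astype(np.float32))
        c=pts.mean(0); w,V=np.linalg.eigh(np.cov((pts-c).T))
        print(n,k,round(d["score"],2),np.round(d["rect"]),"mean",c.round(4),"rect",np.round(r[0],1),np.round(r[1],1),"ax",V[:,1].round(3),"rgb",pp["frame"][v,u].mean(0).round())
a=crop(p,400,210,130,160,3.6); b=crop(p,300,225,80,60,4)
c=np.zeros((600,800,3),np.uint8); c[:a.shape[0],:a.shape[1]]=a; c[:240,480:800]=b
s=crop(q,320,170,80,85,4); c[250:590,480:800]=s
cv2.imwrite("pics/c1.png",c)
E
```

```text
[[ 2.40996822e-02 -1.10972468e-02 -2.22044605e-16]] [[ 53.7601521  416.62530093]]
top scale_red 0.8 [488. 275.  35.  43.] mean [ 0.4178 -0.4375] rect [ 417.9 -437.1] [117.7  31.4] ax [-0.827 -0.562] rgb [133.  84.  44.]
top scale_red 0.71 [446. 314.  23.  48.] mean [ 0.3136 -0.291 ] rect [ 315.7 -291.1] [121.4  34.3] ax [-0.965 -0.261] rgb [ 55.  68. 108.]
top scale_red 0.65 [421. 278.  46.  18.] mean [ 0.442  -0.2681] rect [ 442.8 -269.2] [118.4  32.5] ax [0.158 0.987] rgb [82. 48. 37.]
top tang 0.79 [238. 241. 125.  21.] mean [0.5396 0.1041] rect [544.8 101.5] [313.4  44. ] ax [0.04  0.999] rgb [135. 129. 123.]
top bolster 0.7 [ 96. 210.  60.  42.] mean [0.5996 0.543 ] rect [603.2 549. ] [168.6  72.2] ax [0.467 0.884] rgb [94. 85. 74.]
side scale_red 0.86 [402. 195.  34.  11.] mean [ 0.3186 -0.2857] rect [ 316.7 -285.1] [112.2  39.3] ax [-0.955 -0.297] rgb [ 61.  67. 108.]
side scale_red 0.57 [378. 164.  31.  10.] mean [ 0.4174 -0.4343] rect [ 417.7 -431.9] [119.8  41.4] ax [-0.831 -0.556] rgb [152.  85.  43.]
side scale_red 0.48 [373. 183.  18.  29.] mean [ 0.4442 -0.2627] rect [ 444.2 -265. ] [123.7  31.6] ax [0.139 0.99 ] rgb [79. 47. 30.]
side tang 0.78 [316. 221.  25.  90.] mean [0.5424 0.1213] rect [546.  105.4] [320.1  39.9] ax [0.034 0.999] rgb [136. 129. 121.]
side bolster 0.49 [328. 250.  11.   9.] mean [0.5335 0.0663] rect [534.   67.4] [23.5 23.3] ax [-0.863  0.506] rgb [118. 111. 103.]
```

View pics/c1.png

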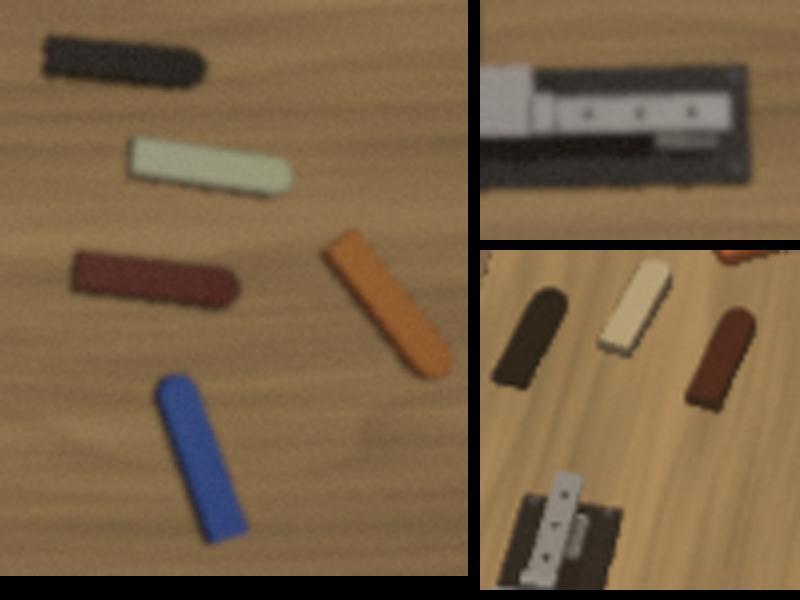

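Red-brown candidates in the top view: dark brown (443,288), orange (507,296), blue (456,337), black (434,227), pale (458,256). The dark red-brown one at (443,288) fits, and its square end is to the left (+y). The tang runs from u≈318 (bolster) to 362 at v≈253.

```bash
cat > tang.py <<'E'
from h import *
from scipy.optimize import minimize
def fit(p,mask_fn,corners3d,x0,roi,s=4):
    """maximise contrast: mean grey inside outline minus mean in 4mm rim"""
    pass
def edge_score(p,x,z,L,W,g):
    # x=[cx,cy,th] front-mid + heading; gradient across long edges & rear end
    f=np.array([np.cos(x[2]),np.sin(x[2])]); n=np.array([-f[1],f[0]])
    sc=0
    t=np.linspace(-.004,-L+.004,60)
    for sgn in(1,-1):
        P=lambda w:np.c_[x[:2]+t[:,None]*f+sgn*w*n,np.full(60,z)]
        sc+=smp(g,proj(p,P(W/2-.0025)))-smp(g,proj(p,P(W/2+.0025)))
    t2=np.linspace(-W/2+.003,W/2-.003,20)
    P=lambda l:np.c_[x[:2]-l*f+t2[:,None]*n,np.full(20,z)]
    sc+=smp(g,proj(p,P(L-.0025)))-smp(g,proj(p,P(L+.0025)))
    return sc
from scipy.ndimage import map_coordinates
def smp(g,uv): return map_coordinates(g,[uv[:,1],uv[:,0]],order=1).mean()
E
python3 - <<'E'
from tang import *
for n in("top","side"):
    p=grab_frame(n); g=cv2.GaussianBlur(p["frame"].mean(2),(0,0),.6)
    if n=="top": x0=np.array([*world(p,[[318.3,253.2]],.06)[0,:2],np.pi/2])
    print(n,"start",x0)
    best=None
    for dx in np.arange(-.008,.009,.004):
      for dy in np.arange(-.008,.009,.004):
        for dt in(-.06,0,.06):
          r=minimize(lambda x:-edge_score(p,x,.06,.112,.022,g),x0+[dx,dy,dt],method="Nelder-Mead",options=dict(initial_simplex=x0+[dx,dy,dt]+np.array([[0,0,0],[.003,0,0],[0,.003,0],[0,0,.03]])))
          if best is None or r.fun<best.fun: best=r
    print(n,best.x,best.fun)
    f=np.array([np.cos(best.x[2]),np.sin(best.x[2])])
    print(" front,rear px",proj(p,[[*best.x[:2],.06],[*(best.x[:2]-.112*f),.06]]).round(1))
    if n=="top": x0=best.x
E
```

```text
top start [0.53397628 0.05391381 1.57079633]
top [0.53318084 0.05434834 1.57676314] -154.1241882698004
 front,rear px [[318.1 253.5]
 [362.1 252.1]]
side start [0.53318084 0.05434834 1.57676314]
side [0.53503184 0.05565477 1.57054668] -92.66171915804645
 front,rear px [[334.4 252. ]
 [341.9 225.4]]
```

{"op": "arm_command", "data": {
  "commands": "55 -33 -22.5 0 0 0 0;55 -33 -22.5 0 0 0 0;55 -33 -22.5 0 0 0 0;55 -33 -22.5 0 0 0 0;55 -33 -22.5 0 0 0 0;55 -33 -22.5 0 0 0 0;55 -33 -22.5 0 0 0 0;55 -33 -22.5 0 0 0 0;55 -33 -22.5 0 0 0 0;55 -33 -22.5 0 0 0 0;55 -33 -22.5 0 0 0 0;55 -33 -22.5 0 0 0 0",
  "force": 40
}}

```text
time_s: 1.9
tcp_pos: [0.4849, 0.2186, 0.2397]
orientation: [0.0, 0.151, 0.989, 0.0]
wrist_force: [0.5, 0.2, -0.8]
gripper_width: 0.0547
grasp_force: 0.0
```

{"op": "arm_command", "data": {
  "commands": "55 0 0 0 0 0 0.118;55 0 0 0 0 0 0.118;55 0 0 0 0 0 0.118;55 0 0 0 0 0 0.118;55 0 0 0 0 0 0.118;55 0 0 0 0 0 0.118;55 0 0 0 0 0 0.118;55 0 0 0 0 0 0.118;55 0 0 0 0 0 0.118;55 0 0 0 0 0 0.118;55 0 0 0 0 0 0.118;55 0 0 0 0 0 0.118"
}}

```text
time_s: 2.9
tcp_pos: [0.484, 0.2203, 0.2394]
orientation: [-0.0, 0.76, 0.65, 0.0]
wrist_force: [1.1, -0.2, -0.8]
gripper_width: 0.0553
grasp_force: 0.0
```

```bash
cat >> h.py <<'E'
def go(target,heading_y=None):
    s=sense(); r=rot(s["orientation"]); M=r.as_matrix()
    print("t",round(s["time_s"],2),"tcp",s["tcp_pos"].round(4),"y",M[:,1].round(4),"z",M[:,2].round(4),"w",round(s["gripper_width"]*1e3,1),"F",s["wrist_force"].round(1),"T",s["wrist_torque"].round(2),"g",round(s["grasp_force"],1),"j",s["joints"].round(2))
    print("tool mm",(M.T@(np.array(target)-s["tcp_pos"])*1e3).round(1))
    if heading_y is not None:
        y=np.array([np.cos(heading_y),np.sin(heading_y),0]); z=np.array([0,0,-1.]); T=np.c_[np.cross(y,z),y,z]
        print("rotvec tool",R.from_matrix(M.T@T).as_rotvec().round(4))
E
python3 -c "
from h import *
go([.4397,-.2887,.10],1.418-np.pi/2)"
```

```text
t 2.9 tcp [0.484  0.2203 0.2394] y [ 0.9881 -0.1541  0.    ] z [ 0.e+00  1.e-04 -1.e+00] w 55.3 F [ 1.1 -0.2 -0.8] T [-0.01  0.03  0.02] g 0.0 j [-0.88  0.19  0.45  1.64 -0.08  1.33 -0.57]
tool mm [-509.8   34.7  139.3]
rotvec tool [ 0.     -0.0002 -0.0019]
```

{"op": "arm_command", "data": {
  "commands": "55 -41 3 0 0 0 0;55 -41 3 0 0 0 0;55 -41 3 0 0 0 0;55 -41 3 0 0 0 0;55 -41 3 0 0 0 0;55 -41 3 0 0 0 0;55 -41 3 0 0 0 0;55 -41 3 0 0 0 0;55 -41 3 0 0 0 0;55 -41 3 0 0 0 0;55 -41 3 0 0 0 0;55 -41 2 0 0 0 0"
}}

```text
time_s: 3.9
tcp_pos: [0.4454, -0.2732, 0.2398]
orientation: [0.0, 0.757, 0.653, 0.001]
wrist_force: [0.9, 0.5, 0.2]
gripper_width: 0.0548
grasp_force: 0.0
```

{"op": "arm_command", "data": {
  "commands": "55 -18 0 30 0 0 0;55 0 0 40 0 0 0;55 0 0 40 0 0 0;55 0 0 29 0 0 0;55 0 0 0 0 0 0"
}}

```text
time_s: 4.32
tcp_pos: [0.4397, -0.287, 0.0949]
orientation: [-0.004, 0.758, 0.652, -0.002]
wrist_force: [-0.3, 1.3, -0.1]
gripper_width: 0.0551
grasp_force: 0.0
```

Run:
```python
from h import *
go([.4397,-.2887,.03],1.418-np.pi/2)
p=grab_frame("top"); q=grab_frame("side")
c=np.hstack([crop(p,410,250,80,100,5),crop(q,345,150,80,100,5)])
cv2.imwrite("pics/c2.png",c)
t=sense()["tcp_pos"]; print(proj(p,[t])-[410,250],proj(q,[t])-[345,150])
```

```text
t 4.32 tcp [ 0.4397 -0.287   0.0949] y [ 0.9889 -0.1485 -0.0091] z [-0.0086  0.0036 -1.    ] w 55.1 F [-0.3  1.3 -0.1] T [0.08 0.04 0.03] g 0.0 j [-0.16  0.39  0.83  1.85 -0.32  1.05  0.65]
tool mm [-1.8  0.8 64.9]
rotvec tool [-0.0091 -0.0023  0.0037]
[[50.95723259 34.1858719 ]] [[38.72019719 21.54054315]]
```

View pics/c2.png

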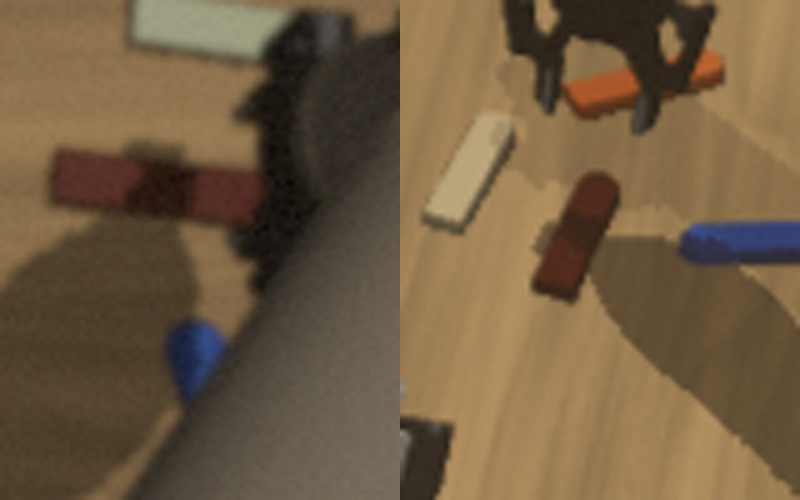

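The gripper straddles the rear of the dark red scale (crop 1 around (160,190), i.e. top px ≈ (443,288)). I'll lower it now.

{"op": "arm_command", "data": {
  "commands": "50 0 0 30 0 0 0;50 0 0 25 0 0 0;50 0 0 15 0 0 0;50 0 0 8 0 0 0;50 0 0 3 0 0 0;50 0 0 0 0 0 0"
}}

```text
time_s: 4.92
tcp_pos: [0.444, -0.2898, 0.0207]
orientation: [0.001, 0.758, 0.653, 0.0]
wrist_force: [0.2, 0.5, -0.7]
gripper_width: 0.0498
grasp_force: 0.0
```

Run:
```python
from h import *
go([.4397,-.2887,.011],1.418-np.pi/2)
q=grab_frame("side")
cv2.imwrite("pics/c3.png",crop(q,345,150,80,80,7))
```

```text
t 4.92 tcp [ 0.444  -0.2898  0.0207] y [ 0.989  -0.148   0.0019] z [ 1.8e-03 -9.0e-04 -1.0e+00] w 49.8 F [ 0.2  0.5 -0.7] T [ 0.02 -0.02 -0.04] g 0.0 j [-0.09  0.5   0.76  1.9  -0.43  0.91  0.73]
tool mm [ 0.4 -4.5  9.7]
rotvec tool [0.0019 0.0006 0.0042]
```

View pics/c3.png

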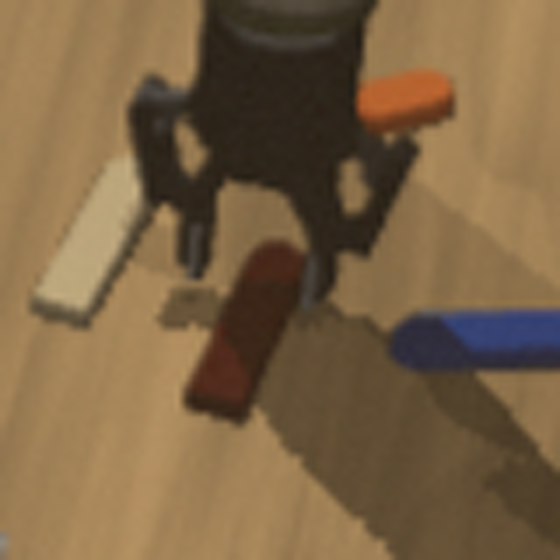

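The fingers straddle the scale, shifted about 4 mm to the far side. I'll correct that, go down and close.

{"op": "arm_command", "data": {
  "commands": "50 0 -4.5 0 0 0 0;50 0 0 4 0 0 0;50 0 0 4 0 0 0;50 0 0 2 0 0 0;50 0 0 0 0 0 0"
}}

```text
time_s: 5.38
tcp_pos: [0.4382, -0.2883, 0.0088]
orientation: [-0.0, 0.758, 0.653, -0.0]
wrist_force: [-0.8, -0.2, 0.7]
gripper_width: 0.05
grasp_force: 0.0
```

{"op": "arm_command", "data": {
  "commands": "40 0 0 0 0 0 0;36 0 0 0 0 0 0;33 0 0 0 0 0 0;30 0 0 0 0 0 0;26 0 0 0 0 0 0;24 0 0 0 0 0 0;24 0 0 0 0 0 0;24 0 0 0 0 0 0",
  "force": 60
}}

```text
time_s: 6.05
tcp_pos: [0.4388, -0.2887, 0.0098]
orientation: [0.0, 0.758, 0.653, 0.0]
wrist_force: [-1.0, 0.8, 5.8]
gripper_width: 0.0283
grasp_force: 59.6
```

Run:
```python
from h import *
go([.4397,-.2887,.011],1.418-np.pi/2)
```

```text
t 6.05 tcp [ 0.4388 -0.2887  0.0098] y [ 9.889e-01 -1.485e-01  6.000e-04] z [ 6.e-04 -1.e-04 -1.e+00] w 28.3 F [-1.   0.8  5.8] T [ 0.21  0.23 -0.03] g 59.6 j [-0.08  0.51  0.75  1.92 -0.44  0.88  0.75]
tool mm [ 0.2  0.9 -1.2]
rotvec tool [0.0007 0.     0.0038]
```

{"op": "arm_command", "data": {
  "commands": "24 0 0 -5 0 0 0;24 0 0 -15 0 0 0;24 0 0 -30 0 0 0;24 0 0 -35 0 0 0;24 0 0 -25 0 0 0;24 0 0 0 0 0 -0.08;24 0 0 0 0 0 -0.077;24 0 0 0 0 0 0"
}}

```text
time_s: 6.72
tcp_pos: [0.4387, -0.2886, 0.12]
orientation: [0.0, 0.703, 0.711, 0.0]
wrist_force: [-0.1, -0.4, -0.8]
gripper_width: 0.0282
grasp_force: 59.3
```

Run:
```python
from h import *
go([.534,-.045,.11],1.575-np.pi/2)
```

```text
t 6.72 tcp [ 0.4387 -0.2886  0.12  ] y [0.9999 0.0117 0.0011] z [ 1.1e-03 -1.0e-04 -1.0e+00] w 28.2 F [-0.1 -0.4 -0.8] T [ 0.02  0.02 -0.02] g 59.3 j [-0.16  0.34  0.82  1.83 -0.28  1.09  0.78]
tool mm [242.5  98.2  10.1]
rotvec tool [0.0011 0.0001 0.0075]
```

{"op": "arm_command", "data": {
  "commands": "24 12 5 0 0 0 0.008;24 28 11 0 0 0 0;24 30 12 0 0 0 0;24 30 12 0 0 0 0;24 30 12 0 0 0 0;24 30 12 0 0 0 0;24 30 12 0 0 0 0;24 28 11 0 0 0 0;24 18 8 0 0 0 0;24 6.5 3 5 0 0 0;24 0 0 5 0 0 0;24 0 0 0 0 0 0"
}}

```text
time_s: 7.72
tcp_pos: [0.5351, -0.0469, 0.1078]
orientation: [-0.001, 0.708, 0.707, -0.001]
wrist_force: [-0.8, -0.2, -0.8]
gripper_width: 0.0285
grasp_force: 59.3
```

Run:
```python
from h import *
go([.534,-.045,.085],1.575-np.pi/2)
p=grab_frame("top"); q=grab_frame("side")
c=np.hstack([crop(p,300,215,80,100,5),crop(q,300,190,80,100,5)])
cv2.imwrite("pics/c4.png",c)
```

```text
t 7.72 tcp [ 0.5351 -0.0469  0.1078] y [ 1.     -0.0015 -0.0027] z [-0.0027 -0.001  -1.    ] w 28.5 F [-0.8 -0.2 -0.8] T [-0.04 -0.06 -0.01] g 59.3 j [-0.56  0.36  0.72  1.81 -0.27  1.07  0.26]
tool mm [ 2.  -1.  22.8]
rotvec tool [-0.0027  0.001  -0.0057]
```

View pics/c4.png

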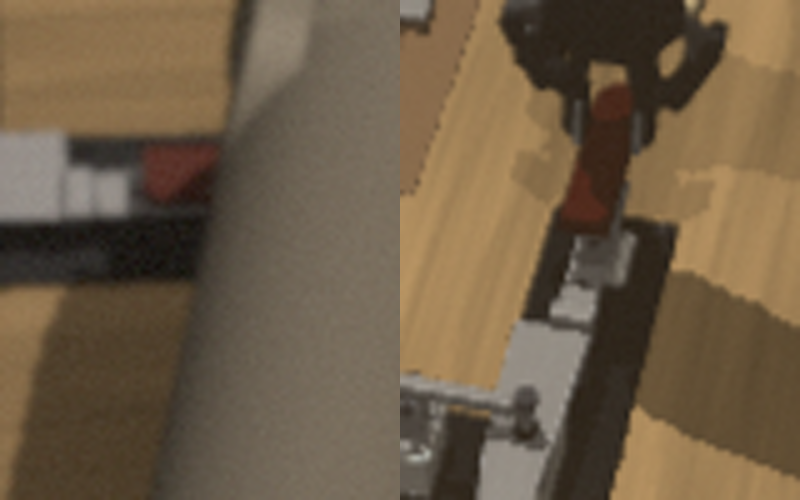

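```bash
cat > red.py <<'E'
from h import *
def red(zb,f=1.575,tang=(.534,.055)):
    for n in("top","side"):
        p=grab_frame(n); F=cv2.resize(cv2.GaussianBlur(p["frame"],(0,0),.5),None,fx=4,fy=4,interpolation=cv2.INTER_CUBIC).astype(float)
        m=((F[...,0]-F[...,2])>.3*F[...,0])&((F[...,0]-F[...,1])>.3*F[...,0])
        box={"top":(310,225,380,280),"side":(310,180,370,260)}[n]
        k=np.zeros_like(m); k[box[1]*4:box[3]*4,box[0]*4:box[2]*4]=1; m&=k
        v,u=np.nonzero(m); uv=(np.c_[u,v]+.5)/4-.5
        w=world(p,uv,zb+.012)[:,:2]-tang
        c,s=np.cos(f),np.sin(f); a=w@[c,s]*1e3; b=w@[-s,c]*1e3   # along, lateral(+ = left = -x world)
        print(n,len(u),"front(99.5%)",np.percentile(a,99.5).round(1))
        for lo in range(int(a.max())-4,int(a.max())-70,-8):
            t=b[(a<lo)&(a>lo-8)]
            if len(t)>20: print("  along",lo-4,"lat",np.percentile(t,[1,99]).round(1))
E
python3 - <<'E'
from red import *
red(.1078-.0098)
E
```

```text
top 2500 front(99.5%) -27.0
  along -34 lat [-16.   12.5]
  along -42 lat [-15.8  12.7]
  along -50 lat [-15.5  11.1]
  along -58 lat [-15.6  10.6]
  along -66 lat [-13.9  -6.6]
side 4120 front(99.5%) -20.3
  along -26 lat [-16.8  10.8]
  along -34 lat [-17.3  11.6]
  along -42 lat [-16.8  11.5]
  along -50 lat [-16.4  11. ]
  along -58 lat [-16.4  11.6]
  along -66 lat [-16.3  12. ]
  along -74 lat [-16.2  11.3]
  along -82 lat [-14.6  11.6]
  along -90 lat [-14.8  11.2]
```

{"op": "arm_command", "data": {
  "commands": "24 0 -1.4 8 0 0 -0.004;24 0 0 10 0 0 0;24 0 0 8 0 0 0;24 0 0 5 0 0 0;24 0 0 3 0 0 0;24 0 0 0 0 0 0;24 0 0 0 0 0 0"
}}

```text
time_s: 8.5
tcp_pos: [0.535, -0.0461, 0.0751]
orientation: [-0.0, 0.706, 0.709, -0.0]
wrist_force: [-0.2, -0.0, -1.0]
gripper_width: 0.0283
grasp_force: 59.3
```

Run:
```python
from red import *
go([.5337,-.038,.070],1.574-np.pi/2)
```

```text
t 8.5 tcp [ 0.535  -0.0461  0.0751] y [ 1.e+00  4.e-03 -4.e-04] z [-4.e-04 -3.e-04 -1.e+00] w 28.3 F [-0.2 -0.  -1. ] T [0.03 0.01 0.04] g 59.3 j [-0.54  0.4   0.7   1.84 -0.3   1.    0.29]
tool mm [ 8.1 -1.2  5.1]
rotvec tool [-0.0004  0.0003  0.0008]
```

{"op": "arm_command", "data": {
  "commands": "24 0 -1.2 2 0 0 0;24 0 0 1 0 0 0;24 0 0 1 0 0 0;24 0 0 0.5 0 0 0;24 0 0 0 0 0 0;24 0 0 0 0 0 0"
}}

```text
time_s: 9.0
tcp_pos: [0.5338, -0.046, 0.0708]
orientation: [0.0, 0.706, 0.709, -0.0]
wrist_force: [-0.8, 1.0, -1.0]
gripper_width: 0.0282
grasp_force: 59.3
```

{"op": "arm_command", "data": {
  "commands": "24 0 0 0.5 0 0 0;24 0 0 0.5 0 0 0;24 0 0 0.5 0 0 0;24 0 0 0 0 0 0"
}}

```text
time_s: 9.33
tcp_pos: [0.5339, -0.046, 0.0698]
orientation: [-0.0, 0.706, 0.709, 0.0]
wrist_force: [-2.7, 0.1, 5.4]
gripper_width: 0.0285
grasp_force: 60.0
```

Run:
```python
from red import *
go([.5337,-.038,.070],1.574-np.pi/2)
red(.060)
```

```text
t 9.33 tcp [ 0.5339 -0.046   0.0698] y [1.e+00 4.e-03 1.e-04] z [ 1.e-04  4.e-04 -1.e+00] w 28.5 F [-2.7  0.1  5.4] T [0.13 0.56 0.02] g 60.0 j [-0.54  0.41  0.69  1.85 -0.31  0.99  0.29]
tool mm [ 8.  -0.2 -0.2]
rotvec tool [ 0.0001 -0.0004  0.0008]
top 2256 front(99.5%) -25.8
  along -33 lat [-13.9  19.3]
  along -41 lat [-13.8  18.3]
  along -49 lat [-14.   17.8]
  along -57 lat [-13.3   2.2]
side 4097 front(99.5%) -17.5
  along -23 lat [-14.7  13.4]
  along -31 lat [-15.3  13.4]
  along -39 lat [-15.2  13.2]
  along -47 lat [-15.   13.3]
  along -55 lat [-14.8  13.2]
  along -63 lat [-14.6  14.2]
  along -71 lat [-14.   13.8]
  along -79 lat [-12.7  13.9]
  along -87 lat [-12.   13.3]
```

{"op": "arm_command", "data": {
  "commands": "24 2 0 0 0 0 0;24 3 0 0 0 0 0;24 3 0 0 0 0 0;24 2 0 0 0 0 0;24 1 0 0 0 0 0;24 0 0 0 0 0 0"
}}

```text
time_s: 9.93
tcp_pos: [0.5344, -0.0351, 0.0698]
orientation: [0.001, 0.706, 0.709, 0.0]
wrist_force: [0.1, -3.7, 5.6]
gripper_width: 0.0282
grasp_force: 60.0
```

Run:
```python
from red import *
go([.5337,-.03,.070],1.574-np.pi/2)
```

```text
t 9.93 tcp [ 0.5344 -0.0351  0.0698] y [1.     0.0042 0.0012] z [ 1.2e-03 -6.0e-04 -1.0e+00] w 28.2 F [ 0.1 -3.7  5.6] T [-0.66  0.01 -0.01] g 60.0 j [-0.56  0.41  0.69  1.85 -0.31  0.99  0.27]
tool mm [ 5.1 -0.6 -0.2]
rotvec tool [0.0012 0.0006 0.001 ]
```

{"op": "arm_command", "data": {
  "commands": "24 0.7 -0.4 0 0 0 0;24 0.7 0 0 0 0 0;24 0.7 0 0 0 0 0;24 0.7 0 0 0 0 0;24 0.7 0 0 0 0 0;24 0.7 0 0 0 0 0;24 0 0 0 0 0 0"
}}

```text
time_s: 10.52
tcp_pos: [0.5338, -0.0314, 0.0698]
orientation: [0.001, 0.706, 0.708, 0.0]
wrist_force: [0.7, -4.0, 6.6]
gripper_width: 0.0277
grasp_force: 60.1
```

{"op": "arm_command", "data": {
  "commands": "24 0.7 0 0 0 0 0;24 0.7 0 0 0 0 0;24 0.7 0 0 0 0 0;24 0 0 0 0 0 0"
}}

```text
time_s: 10.85
tcp_pos: [0.5338, -0.0293, 0.0698]
orientation: [0.001, 0.706, 0.708, 0.0]
wrist_force: [-0.4, -4.0, 6.8]
gripper_width: 0.0283
grasp_force: 60.1
```

Run:
```python
from red import *
go([.5337,-.025,.070],1.574-np.pi/2)
red(.060)
```

```text
t 10.85 tcp [ 0.5338 -0.0293  0.0698] y [1.     0.0035 0.0011] z [ 1.1e-03 -8.0e-04 -1.0e+00] w 28.3 F [-0.4 -4.   6.8] T [-0.94  0.03  0.03] g 60.1 j [-0.57  0.41  0.69  1.85 -0.3   0.99  0.26]
tool mm [ 4.3 -0.1 -0.2]
rotvec tool [0.0011 0.0008 0.0003]
top 1843 front(99.5%) -10.2
  along -17 lat [-14.4  32.1]
  along -25 lat [-13.5  17.6]
  along -33 lat [-13.4  12.1]
side 4167 front(99.5%) -1.7
  along -8 lat [-15.5  13.5]
  along -16 lat [-15.4  14. ]
  along -24 lat [-15.5  13.2]
  along -32 lat [-15.2  13.4]
  along -40 lat [-15.1  12.9]
  along -48 lat [-15.1  13.1]
  along -56 lat [-15.   13.9]
  along -64 lat [-13.3  14.3]
  along -72 lat [-12.1  13. ]
```

{"op": "arm_command", "data": {
  "commands": "24 0.6 0 0 0 0 0;24 0.6 0 0 0 0 0;24 0.6 0 0 0 0 0;24 0 0 0 0 0 0"
}}

```text
time_s: 11.28
tcp_pos: [0.5338, -0.0276, 0.0698]
orientation: [0.001, 0.706, 0.708, 0.0]
wrist_force: [-1.4, -4.5, 7.5]
gripper_width: 0.0284
grasp_force: 60.1
```

{"op": "arm_command", "data": {
  "commands": "24 0.6 0 0 0 0 0;24 0.6 0 0 0 0 0;24 0.6 0 0 0 0 0;24 0 0 0 0 0 0"
}}

```text
time_s: 11.62
tcp_pos: [0.5338, -0.0258, 0.0698]
orientation: [0.001, 0.706, 0.708, 0.0]
wrist_force: [0.6, -4.3, 6.2]
gripper_width: 0.028
grasp_force: 60.1
```

{"op": "arm_command", "data": {
  "commands": "24 0.6 0 0 0 0 0;24 0.6 0 0 0 0 0;24 0 0 0 0 0 0"
}}

```text
time_s: 11.87
tcp_pos: [0.5338, -0.0246, 0.0698]
orientation: [0.001, 0.706, 0.708, 0.0]
wrist_force: [0.3, -4.6, 5.7]
gripper_width: 0.0283
grasp_force: 60.1
```

{"op": "arm_command", "data": {
  "commands": "24 0.6 0 0 0 0 0;24 0.6 0 0 0 0 0;24 0 0 0 0 0 0"
}}

```text
time_s: 12.12
tcp_pos: [0.5338, -0.0234, 0.0698]
orientation: [0.001, 0.706, 0.708, 0.0]
wrist_force: [-0.2, -4.4, 5.3]
gripper_width: 0.0287
grasp_force: 60.1
```

{"op": "arm_command", "data": {
  "commands": "24 0.5 0 0 0 0 0;24 0.5 0 0 0 0 0;24 0 0 0 0 0 0"
}}

```text
time_s: 12.37
tcp_pos: [0.5338, -0.0224, 0.0698]
orientation: [0.001, 0.706, 0.708, 0.0]
wrist_force: [0.8, -4.2, 6.2]
gripper_width: 0.0283
grasp_force: 60.1
```

{"op": "arm_command", "data": {
  "commands": "24 0.5 0 0 0 0 0;24 0.5 0 0 0 0 0;24 0 0 0 0 0 0"
}}

```text
time_s: 12.62
tcp_pos: [0.5337, -0.0219, 0.0698]
orientation: [0.001, 0.706, 0.708, -0.0]
wrist_force: [0.1, -5.3, 6.4]
gripper_width: 0.0284
grasp_force: 60.1
```

Run:
```python
from red import *
go([.5337,-.02,.070],1.574-np.pi/2)
p=grab_frame("top"); q=grab_frame("side")
c=np.hstack([crop(p,300,225,50,60,8),crop(q,310,215,50,60,8)])
cv2.imwrite("pics/c5.png",c)
```

```text
t 12.62 tcp [ 0.5337 -0.0219  0.0698] y [1.     0.0031 0.0011] z [ 0.0011 -0.0014 -1.    ] w 28.4 F [ 0.1 -5.3  6.4] T [-1.26 -0.03  0.04] g 60.1 j [-0.58  0.4   0.69  1.85 -0.3   0.99  0.24]
tool mm [ 1.9 -0.  -0.2]
rotvec tool [ 0.0011  0.0014 -0.0001]
```

View pics/c5.png

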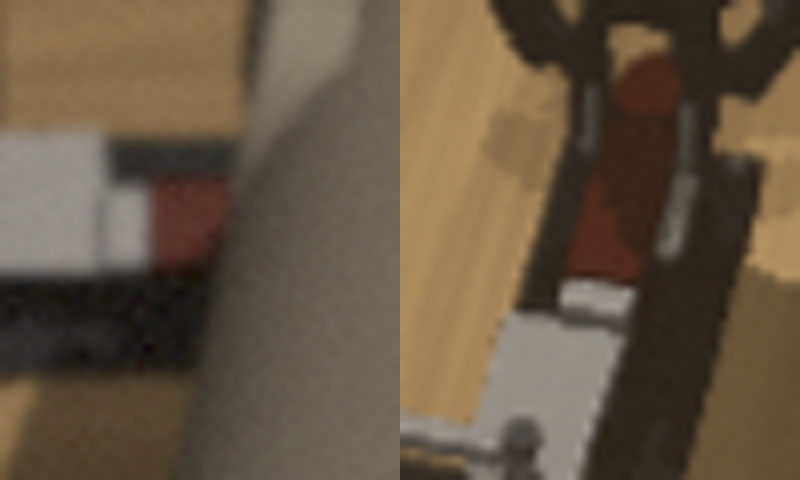

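The scale sits on the tang, centred on the bolster (crop: bolster centre x≈598, scale end ≈602 along the slanted axis). Its front has just touched. I'll build up the push gently.

{"op": "arm_command", "data": {
  "commands": "24 0.4 0 0 0 0 0;24 0.4 0 0 0 0 0;24 0 0 0 0 0 0;24 0 0 0 0 0 0"
}}

```text
time_s: 13.05
tcp_pos: [0.5338, -0.0218, 0.0698]
orientation: [0.001, 0.706, 0.708, -0.0]
wrist_force: [-0.6, -7.4, 6.6]
gripper_width: 0.0281
grasp_force: 60.0
```

{"op": "arm_command", "data": {
  "commands": "24 0.3 0 0 0 0 0;24 0.3 0 0 0 0 0;24 0 0 0 0 0 0;24 0 0 0 0 0 0"
}}

```text
time_s: 13.38
tcp_pos: [0.5337, -0.0218, 0.0698]
orientation: [0.001, 0.706, 0.708, -0.001]
wrist_force: [0.4, -10.2, 5.8]
gripper_width: 0.0281
grasp_force: 60.0
```

{"op": "arm_command", "data": {
  "commands": "24 0.3 0 0 0 0 0;24 0.3 0 0 0 0 0;24 0 0 0 0 0 0;24 0 0 0 0 0 0;24 0 0 0 0 0 0;24 0 0 0 0 0 0"
}}

```text
time_s: 13.88
tcp_pos: [0.5337, -0.0218, 0.0698]
orientation: [0.002, 0.707, 0.708, -0.001]
wrist_force: [0.6, -11.0, 6.3]
gripper_width: 0.0282
grasp_force: 59.9
```

```bash
python3 -c "
from h import *
go([.5337,-.0218,.0698],1.574-np.pi/2)"
```

```text
t 13.88 tcp [ 0.5337 -0.0218  0.0698] y [1.     0.0015 0.0013] z [ 0.0013 -0.0034 -1.    ] w 28.2 F [  0.6 -11.    6.3] T [-2.34 -0.05  0.17] g 59.9 j [-0.58  0.4   0.69  1.86 -0.3   0.99  0.24]
tool mm [-0. -0. -0.]
rotvec tool [ 0.0013  0.0034 -0.0017]
```

{"op": "arm_command", "data": {
  "commands": "24 0.2 0 0 0 0 0;24 0 0 0 0 0 0;24 0 0 0 0 0 0;24 0 0 0 0 0 0;24 0 0 0 0 0 0;24 0 0 0 0 0 0;24 0 0 0 0 0 0;24 0 0 0 0 0 0;24 0 0 0 0 0 0;24 0 0 0 0 0 0;24 0 0 0 0 0 0;24 0 0 0 0 0 0"
}}

```text
time_s: 14.88
tcp_pos: [0.5337, -0.0218, 0.0698]
orientation: [0.002, 0.707, 0.708, -0.001]
wrist_force: [1.0, -11.9, 5.9]
gripper_width: 0.0279
grasp_force: 59.9
```

{"op": "arm_command", "data": {
  "commands": "24 0 0 0 0 0 0;24 0 0 0 0 0 0;24 0 0 0 0 0 0;24 0 0 0 0 0 0;24 0 0 0 0 0 0;24 0 0 0 0 0 0;24 0 0 0 0 0 0;24 0 0 0 0 0 0;24 0 0 0 0 0 0;24 0 0 0 0 0 0;24 0 0 0 0 0 0;24 0 0 0 0 0 0"
}}

```text
time_s: 15.88
tcp_pos: [0.5337, -0.0217, 0.0698]
orientation: [0.002, 0.707, 0.708, -0.001]
wrist_force: [0.6, -11.0, 5.6]
gripper_width: 0.0284
grasp_force: 59.9
```

{"op": "arm_command", "data": {
  "commands": "24 0 0 0 0 0 0;24 0 0 0 0 0 0;24 0 0 0 0 0 0;24 0 0 0 0 0 0;24 0 0 0 0 0 0;24 0 0 0 0 0 0;24 0 0 0 0 0 0;24 0 0 0 0 0 0;24 0 0 0 0 0 0;24 0 0 0 0 0 0;24 0 0 0 0 0 0;24 0 0 0 0 0 0"
}}

```text
time_s: 16.88
tcp_pos: [0.5337, -0.0218, 0.0698]
orientation: [0.002, 0.707, 0.708, -0.001]
wrist_force: [0.9, -11.7, 3.8]
gripper_width: 0.0284
grasp_force: 59.9
```

{"op": "arm_command", "data": {
  "commands": "24 0 0 0 0 0 0;24 0 0 0 0 0 0;24 0 0 0 0 0 0;24 0 0 0 0 0 0;24 0 0 0 0 0 0;24 0 0 0 0 0 0;24 0 0 0 0 0 0;24 0 0 0 0 0 0;24 0 0 0 0 0 0;24 0 0 0 0 0 0;24 0 0 0 0 0 0;24 0 0 0 0 0 0"
}}

```text
time_s: 17.88
tcp_pos: [0.5337, -0.0218, 0.0698]
orientation: [0.002, 0.707, 0.708, -0.001]
wrist_force: [-0.1, -11.3, 5.8]
gripper_width: 0.0285
grasp_force: 59.9
```

Run:
```python
from red import *
go([.5337,-.0218,.0698],1.574-np.pi/2)
p=grab_frame("top"); q=grab_frame("side")
c=np.hstack([crop(p,300,225,50,60,8),crop(q,310,215,50,60,8)])
cv2.imwrite("pics/c6.png",c)
```

```text
t 17.88 tcp [ 0.5337 -0.0218  0.0698] y [1.     0.0013 0.0014] z [ 0.0014 -0.0036 -1.    ] w 28.5 F [ -0.1 -11.3   5.8] T [-2.41 -0.08  0.12] g 59.9 j [-0.58  0.4   0.69  1.86 -0.3   0.99  0.24]
tool mm [-0. -0. -0.]
rotvec tool [ 0.0014  0.0036 -0.0019]
```

View pics/c6.png

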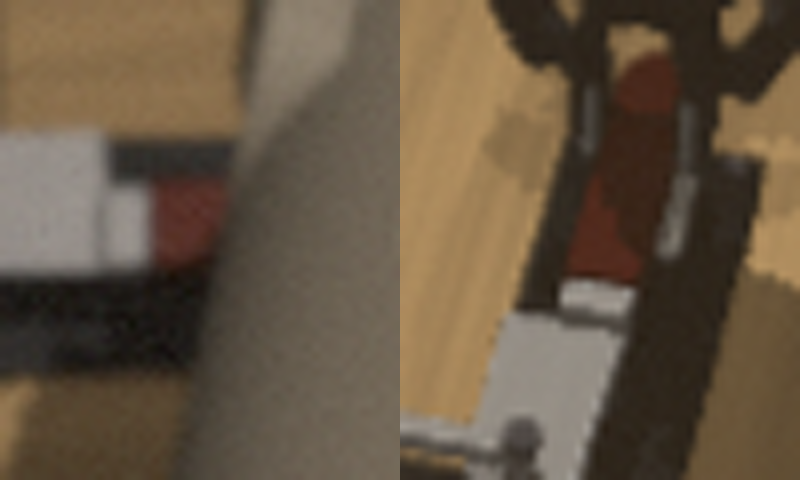

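The square end butts against the bolster with no gap showing, and the push has held at about 11 N along and 6 N down for 4 s. I'm handing it in.

```bash
python3 -c "
from workcell import *
print(finish_job())"
```

```text
the job is handed in; nothing more can be done
None
```

The red-brown scale lies flat on the tang, centred to within about 0.5 mm by the camera images and tight against the bolster; I handed the job in with the arm still holding it by the rear half, pushing at a steady 11 N or so and pressing down at about 6 N.

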